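# Put each copper electrode in the tray of the mould insert it fits

## Robot

A 7-joint arm with a two-finger parallel gripper is mounted at the origin on the work surface. World frame = base frame: x ahead of the robot, y to its left, z up, the work surface at z = 0. Lengths are in m, angles in rad, forces in N, time in s.
With the tool pointing down it reaches from about 0.4 to 0.85 m from the base axis. Payload 6.9 kg.
Tool frame: the origin (TCP) lies midway between the tips of the shut fingers; the grasp point (between the pads) lies behind it (ctrl.pinch_z is the z of the grasp point in the tool frame, in m); z points along the fingers, y is the line along which they close (so a half turn about z gives the same grasp; the last joint's range is limited). The gripper opens to 85 mm and grips with 20 to 120 N. Pads are 22 mm wide; open, the fingers measure 114 mm over their backs; the gripper's body (76 mm by 85 mm) begins 54 mm behind the grasp point. The pads swing forward as they close: fully open they stand 13 mm farther back than shut.
Start: joints at [-1.24, 0.507, -0.238, 1.5, 0.126, 1.149, -0.155], TCP at [0.139, 0.609, 0.231] pointing down, gripper open.
Joint ranges: [-3.08, 3.08], [-0.24, 2.05], [-1.43, 1.35], [0, 2.5], [-1.52, 4.66], [0.17, 1.96], [-2.89, 2.89]. Speed limits (rad/s): [2.39, 2.39, 3.14, 3.14, 3.14, 3.14, 3.14].

## Interface

Orientations are given as a unit quaternion [w, x, y, z].
In Python, from station import ctrl, get_state, vision, ticket, models gives the robot as it stands. Calls block until the motion is done:
- ctrl.movep(position, orientation): joint-space move of the TCP to a pose.
- ctrl.movel(position, frame=None, max_speed=0.15): straight line of the TCP; frame=None keeps the orientation; max_speed is the mean speed in m/s.
- ctrl.set_joints(angles): joint-space move.
- ctrl.ungrasp() and ctrl.close_gripper(force=None): open the fingers fully, or close them until they stop; force is the grip in N (None keeps the last).
- ctrl.pause(seconds).
- ctrl.ik(position, orientation): joint angles nearest the present ones, or None.
- get_state(): the state.
- vision.grab_frame(name): name is "scene" or "top" or "wrist"; returns (picture, depth): 400x640x3 uint8, blue, green, red; 400x640 float32, m along the optical axis (not along the pixel's ray), 0 where there is no reading.
- vision.camera_info(name): a dict with "mtx" (3x3 intrinsics, pixels), "R" (3x3) and "t" (3): a world point X has camera coordinates R X + t; the wrist camera has in their place "hand_eye" (4x4, takes a point from camera to tool coordinates, whose origin is the TCP and whose axes are the flange's). Camera axes: x right, y down, z forward; pixel columns grow to the right and rows downward; lengths in m; the calibration is good to about 2 mm. A picture is of the moment at which its call begins: read the wrist's pose just before it. camera_info takes no time and is no camera call.
A pose or a line that the arm cannot do raises ctrl.Unreachable and nothing moves.
- ticket.close_job(): hands the job in; it is judged then, once.
Trained networks look in the newest picture that a camera, given by its name, has taken for a name from the list of things; names that differ only in an ending like _2 or _b are one class to them, and where a whole thing is asked for, a point or a joint stands for the part that bears it (a point fixed in the world has none). Each returns a list of dicts, best first, with "p" (0 to 1); they miss things now and then, are a little off and sometimes report something else, mostly with a low value. They report only what shows in the picture. A call takes as long as a camera call.
- models.recognise(camera, target): "point" ([column, row] in pixels, amid what is visible of it).
- models.masks_of(camera, target): "mask" (400x640 bool, what is visible of it) and "point" ([column, row] in pixels, amid what is visible of it).
The state is a dict: "time": time; "qpos": joint angles; "qd": joint speeds; "tau": joint torques, N m; "tcp_pos": TCP position; "eef_rot": TCP orientation; "contact_force": force on the tool from outside, world axes, zero at the start; "wrist_torque": the same for the moment, N m; "width": finger opening in m; "gripper_force": force on a finger pad.
Only numpy, scipy, OpenCV 4.12 (cv2) and the standard library are available. Lean on these libraries where they do the work, as an engineer would, in place of code of your own. Each camera call takes 0.05 s, during which the arm holds its last target. There are 200 camera calls.

## Task

The four job trays each hold a steel mould insert beside an empty bay. Put each of the four finished copper electrodes into the empty bay of the tray whose insert has the cavity matching the form on top of that electrode, set down (not dropped) so that it stands upright, flat on the tray floor. Leave the plain copper blank and the V-block where they are.

Things in the scene. Friction and masses are not known exactly. Their poses are not given: they have to be found in the camera images.
- electrode_round: Loose copper electrode, 0.5 kg: a block 44 x 44 mm, 26 mm high, with a 16 mm high form on top: one round boss 28 mm in diameter. Origin: centre of the underside; x, y square to the sides, z up. Stands upright on the bench at any yaw. Grip the block's sides (the form is narrower).
- electrode_rib: Loose copper electrode, 0.5 kg: a block 44 x 44 mm, 26 mm high, with a 16 mm high form on top: one single straight rib with round ends, 38 x 12 mm, through the middle along its x. Origin: centre of the underside; x, y square to the sides, z up. Stands upright on the bench at any yaw. Grip the block's sides (the form is narrower).
- electrode_twin: Loose copper electrode, 0.5 kg: a block 44 x 44 mm, 26 mm high, with a 16 mm high form on top: two parallel ribs side by side, each 36 x 8 mm, 26 mm apart, along its x. Origin: centre of the underside; x, y square to the sides, z up. Stands upright on the bench at any yaw. Grip the block's sides (the form is narrower).
- electrode_cross: Loose copper electrode, 0.5 kg: a block 44 x 44 mm, 26 mm high, with a 16 mm high form on top: a plus-shaped cross of two 38 x 10 mm ribs. Origin: centre of the underside; x, y square to the sides, z up. Stands upright on the bench at any yaw. Grip the block's sides (the form is narrower).
- tray_round: Fixed blue job tray 150 (x) x 100 (y) mm, rim 10 high, floor and walls 3 thick. Origin: underside centre, z up. At the -x end a steel insert 66 x 66 mm, top 33 mm above the bench, with one round pocket in it. The +x end is the empty bay, 77 x 94 mm, centre 33 mm from the origin along +x. Any yaw.
- tray_rib: Fixed blue job tray 150 (x) x 100 (y) mm, rim 10 high, floor and walls 3 thick. Origin: underside centre, z up. At the -x end a steel insert 66 x 66 mm, top 33 mm above the bench, with one single straight slot with its length along x in it. The +x end is the empty bay, 77 x 94 mm, centre 33 mm from the origin along +x. Any yaw.
- tray_twin: Fixed blue job tray 150 (x) x 100 (y) mm, rim 10 high, floor and walls 3 thick. Origin: underside centre, z up. At the -x end a steel insert 66 x 66 mm, top 33 mm above the bench, with two parallel slots side by side in it. The +x end is the empty bay, 77 x 94 mm, centre 33 mm from the origin along +x. Any yaw.
- tray_cross: Fixed blue job tray 150 (x) x 100 (y) mm, rim 10 high, floor and walls 3 thick. Origin: underside centre, z up. At the -x end a steel insert 66 x 66 mm, top 33 mm above the bench, with a plus-shaped cross pocket in it. The +x end is the empty bay, 77 x 94 mm, centre 33 mm from the origin along +x. Any yaw.
- blank: Loose plain copper block 44 x 44 x 26 mm, unmachined, with no form on its top. Origin: centre of the underside. To be left alone.
- v_block: Loose steel V-block, 60 x 50 x 40 mm, with an open V groove along its x in its top. Origin: centre of the underside. To be left alone. Other clutter within 100 mm of the electrodes and trays is under 65 mm high.

How it is judged:
By the outcome, as a careful person would: the job done as asked, in the order asked, and still so for the second after the job is handed in, with the robot touching nothing.
It also fails if it takes over 93 s, if anything falls off the work surface, if the arm or the gripper's body presses on something with over 40 N, if the wrist force passes 120 N, or if a joint passes its speed limit or range.

## Working session

There is one attempt and no reset: what is moved stays moved. The work goes in short steps, each a Python script; the robot and the scene stay as the last script left them, time stands still between calls to the robot, and variables do not carry over. Pictures are saved under pics/ and viewed, at most 14 in all, crops included, and the job is handed in when it is done.

```bash
mkdir -p pics; ls; python3 - <<'E'
from station import ctrl,get_state,vision
import cv2,numpy as np
for n in ("top","scene"):
    p,d=vision.grab_frame(n); cv2.imwrite(f"pics/{n}0.png",p); np.save(f"{n}0.npy",d); c=vision.camera_info(n)
    print(n,c, (d>0).mean(), np.median(d))
print(vision.camera_info("wrist"),ctrl.pinch_z,get_state())
E
```

```text
pics
top {'mtx': array([[444.91356656,   0.        , 323.80750847],
       [  0.        , 444.91356656, 204.42660222],
       [  0.        ,   0.        ,   1.        ]]), 'R': array([[ 0.01278505, -0.99990767,  0.00460369],
       [-0.99293067, -0.01323892, -0.1179551 ],
       [ 0.11800516, -0.00306309, -0.99300826]]), 't': array([0.03668332, 0.50884443, 1.06548386])} 0.99610546875 1.1171134
scene {'mtx': array([[423.27036881,   0.        , 317.57575121],
       [  0.        , 423.27036881, 190.49437273],
       [  0.        ,   0.        ,   1.        ]]), 'R': array([[ 0.62066453,  0.78381428,  0.02026603],
       [ 0.5657321 , -0.42978043, -0.70373004],
       [-0.54288372,  0.44824542, -0.71017837]]), 't': array([-0.34461063, -0.22963864,  1.23331798])} 0.996015625 1.0426762
{'mtx': array([[326.34535297,   0.        , 323.21770741],
       [  0.        , 326.34535297, 200.58185427],
       [  0.        ,   0.        ,   1.        ]]), 'hand_eye': array([[ 5.02411121e-04, -9.47568285e-01, -3.19552958e-01,
         8.26951323e-02],
       [ 9.99999696e-01,  6.66538766e-04, -4.042
[... 250 characters left out ...]
4050898,  0.50822041, -0.23753551,  1.50103971,  0.12567075,
        1.14890716, -0.15479126]), 'qd': array([-1.95671398e-04, -2.67038179e-03, -9.15545948e-04, -3.38141242e-03,
       -3.67071571e-04,  2.74805171e-05, -1.81394799e-04]), 'tau': array([-4.50045249e-03, -6.21839976e+01, -2.19417125e+00, -2.50201178e+01,
        1.26025119e-02,  7.98172841e-03,  2.72551995e-05]), 'tcp_pos': array([0.13927044, 0.60881599, 0.2305351 ]), 'eef_rot': array([-8.61162284e-05,  1.12150822e-01,  9.93690878e-01, -7.90355641e-04]), 'contact_force': array([0.26847592, 0.51473182, 0.37784971]), 'wrist_torque': array([ 0.01178586, -0.04142529, -0.02688507]), 'gripper_force': 0.0, 'width': 0.08548776159906324}
```

View pics/top0.png

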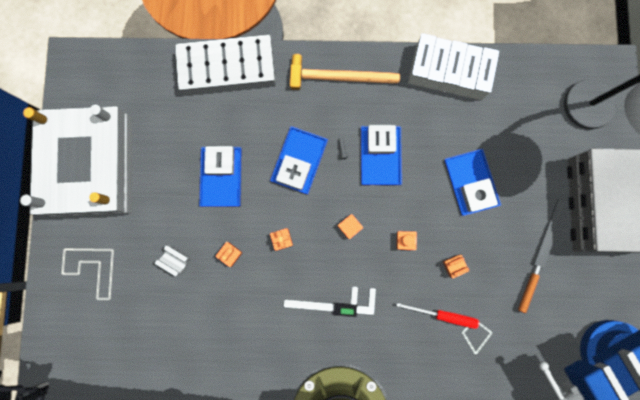

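View pics/scene0.png

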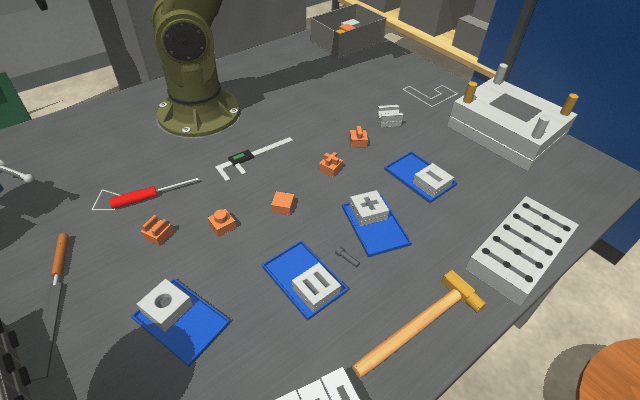

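The top view shows the electrodes: rib (228,255), cross (281,239), blank (350,226), round (407,240) and twin (456,266). The V-block is at (171,261). The trays are rib (220,176), cross (298,160), twin (380,155) and round (472,183). The scene view agrees.

```bash
cat > h.py <<'E'
import cv2,numpy as np
from scipy.spatial.transform import Rotation as Ro
from station import ctrl,get_state,vision
def cam(n,s=None):
    c=vision.camera_info(n)
    if n!="wrist": return c["mtx"],c["R"].T,-c["R"].T@c["t"]
    q=s["eef_rot"]; T=np.eye(4); T[:3,:3]=Ro.from_quat(np.r_[q[1:],q[0]]).as_matrix(); T[:3,3]=s["tcp_pos"]
    T=T@c["hand_eye"]; return c["mtx"],T[:3,:3],T[:3,3]
def cloud(d,K,R,t):
    v,u=np.indices(d.shape); P=np.stack([(u-K[0,2])/K[0,0]*d,(v-K[1,2])/K[1,1]*d,d],-1)
    return P@R.T+t
def rect(xy):
    (c,(w,h),a)=cv2.minAreaRect((xy*1000).astype(np.float32)); 
    return np.array(c)/1000,w,h,a
def find(p,d,K,R,t):
    """[(kind, centre, yaw, w, h, top-face z, area)]"""
    P=cloud(d,K,R,t); hsv=cv2.cvtColor(p,cv2.COLOR_BGR2HSV); H,S,V=[hsv[...,i].astype(int) for i in range(3)]
    z=P[...,2]; ok=(d>0)&(P[...,0]>.2)&(P[...,0]<.9)&(abs(P[...,1])<.5); out=[]
    cop=ok&(H<18)&(S>120)&(z>.018)&(z<.06)
    blu=ok&(H>100)&(H<130)&(S>120)&(z<.02)
    for k,m,n0 in(("cop",cop,60),("tray",blu,250)):
        m=cv2.morphologyEx(m.astype(np.uint8),cv2.MORPH_OPEN,np.ones((2,2)))
        n,L,st,_=cv2.connectedComponentsWithStats(m)
        for i in range(1,n):
            if st[i,4]<n0: continue
            x,y,w,h=st[i,:4]
            if x==0 or y==0 or x+w==640 or y+h==400: continue
            Q=P[L==i]; 
            if k=="cop":
                c,w,h,a=rect(Q[:,:2]); zb=Q[:,2]; out.append((k,c.round(4),round(a%90,1),round(w,1),round(h,1),round(np.median(zb[zb<.034])if (zb<.034).any() else 0,4),round(np.percentile(zb,95),4),len(Q)))
            else:
                c0=Q[:,:2].mean(0); near=ok&(z>.027)&(z<.04)&(S<60)&(np.hypot(P[...,0]-c0[0],P[...,1]-c0[1])<.1)
                I=P[near]; c,w,h,a=rect(Q[:,:2])
                ci,wi,hi,_=rect(I[:,:2]) if len(I)>50 else (c0,0,0,0)
                out.append((k,c.round(4),round(a%90,1),round(w,1),round(h,1),ci.round(4),round(wi,1),round(hi,1),round(np.median(I[:,2]),4) if len(I) else 0,round(np.percentile(Q[:,2],40),4)))
    return out
def look(n,name=None):
    s=get_state(); p,d=vision.grab_frame(n)
    if name: cv2.imwrite(f"pics/{name}.png",p)
    return find(p,d,*cam(n,s))
E
python3 - <<'E'
from h import *
for n in("top","scene"):
    print(n)
    for o in find(cv2.imread(f"pics/{n}0.png"),np.load(f"{n}0.npy"),*cam(n)): print(*o)
E
```

```text
top
cop [ 0.4542 -0.025 ] 40.3 43.8 47.2 0.0255 0.0288 318
cop [0.4143 0.1078] 81.8 131.0 52.3 0.0254 0.0437 305
cop [ 0.412  -0.0712] 5.2 44.3 240.8 0.0254 0.044 305
cop [0.3684 0.1756] 82.8 253.1 53.5 0.0255 0.0432 323
cop [ 0.3559 -0.1368] 1.3 54.3 365.8 0.0256 0.0427 327
cop [ 0.2932 -0.4663] 64.8 28.6 93.3 0.02 0.0243 169
cop [ 0.2869 -0.1429] 68.5 420.3 32.7 0.0233 0.0268 354
tray [ 0.5406 -0.0743] 73.4 139.3 378.9 [ 0.6766 -0.0998] 66.3 65.5 0.0329 0.0024
tray [0.5446 0.1092] 87.6 138.6 325.7 [0.5885 0.1215] 66.3 66.5 0.0328 0.0023
tray [0.4873 0.2364] 37.4 402.5 169.8 [0.6161 0.3069] 66.6 67.0 0.0328 0.0024
tray [ 0.5199 -0.16  ] 16.6 151.5 476.7 [ 0.5374 -0.3412] 65.8 68.1 0.0327 0.0027
scene
cop [ 0.6844 -0.0197] 45.1 48.8 976.7 0.026 0.0432 217
cop [ 0.6863 -0.1051] 46.0 56.4 854.5 0.0251 0.0438 288
cop [ 0.6078 -0.3544] 79.2 99.6 806.8 0.0226 0.0275 350
cop [ 0.451  -0.0151] 40.2 41.4 66.8 0.026 0.0288 322
cop [ 0.7124 -0.2548] 71.9 53.6 650.9 0.0263 0.0435 380
cop [ 0.6582 -0.3408] 78.7 59.1 712.4 0.0261 0.0426 460
cop [ 0.6375 -0.4355] 4.1 757.6 54.1 0.0206 0.0239 320
cop [ 0.8893 -0.1529] 18.0 94.8 511.2 0.0234 0.027 964
tray [ 0.7408 -0.0223] 25.9 176.7 884.2 [0.6163 0.3057] 68.5 71.6 0.0332 0.0036
tray [ 0.8282 -0.0906] 45.3 153.3 672.2 [0.5895 0.1185] 66.9 65.7 0.0333 0.0034
tray [ 0.8065 -0.1853] 62.6 158.1 547.7 [ 0.6765 -0.1014] 67.4 67.0 0.0331 0.0034
tray [ 0.7507 -0.3248] 2.1 520.7 132.8 [ 0.537  -0.3428] 69.0 67.2 0.0333 0.0034
```

```bash
sed -i 's/        n,L,st,_=cv2/        m\&=(cop if k=="cop" else blu).astype(np.uint8)\n        n,L,st,_=cv2/' h.py
python3 - <<'E'
from h import *
for n in("top","scene"):
    print(n)
    for o in find(cv2.imread(f"pics/{n}0.png"),np.load(f"{n}0.npy"),*cam(n)): print(*o)
# wrist look pose reach test
for x,y in((.40,.0),(.45,.1),(.42,-.1),(.5,0)):
  print(x,y,ctrl.ik([x,y,.3],[0,0,1,0]),ctrl.ik([x,y,.3],[0,1,0,0]))
E
```

```text
top
cop [ 0.4546 -0.0227] 40.4 40.1 44.1 0.0257 0.0289 292
cop [0.421  0.1467] 18.7 40.6 42.2 0.0258 0.0435 266
cop [ 0.4214 -0.1604] 0.2 39.5 42.8 0.0257 0.044 264
cop [0.3829 0.2747] 53.8 40.9 44.3 0.0258 0.0433 287
cop [ 0.3613 -0.282 ] 26.9 41.7 45.4 0.026 0.0427 288
cop [ 0.2883 -0.4562] 64.8 14.3 74.7 0.0209 0.0247 114
cop [ 0.2332 -0.2832] 76.7 97.1 20.8 0.0237 0.0268 311
tray [ 0.6385 -0.1026] 0.7 149.2 102.7 [ 0.6766 -0.0998] 66.3 65.5 0.0329 0.0026
tray [0.6239 0.1075] 70.9 99.3 151.2 [0.5885 0.1215] 66.3 66.5 0.0328 0.0025
tray [0.5781 0.306 ] 0.8 148.8 100.5 [0.6161 0.3069] 66.6 67.0 0.0328 0.0027
tray [ 0.5736 -0.3344] 15.9 149.1 108.9 [ 0.5374 -0.3412] 65.8 68.1 0.0327 0.0027
scene
cop [0.3856 0.2726] 57.8 43.4 45.5 0.0265 0.0432 190
cop [0.4249 0.1461] 16.2 41.3 44.4 0.0262 0.0438 253
cop [ 0.2395 -0.2846] 77.2 98.3 17.9 0.0234 0.0275 294
cop [ 0.4582 -0.0238] 40.2 41.1 44.1 0.0263 0.0288 289
cop [ 0.427  -0.1623] 89.0 44.5 40.6 0.0266 0.0435 347
cop [ 0.3644 -0.2829] 25.3 42.0 43.4 0.0267 0.0426 417
cop [ 0.3017 -0.4599] 65.8 15.2 95.0 0.0212 0.0239 269
cop [ 0.8478 -
[... 385 characters left out ...]
439804  0.33529506  1.91593877 -0.03419265  1.13670708
  1.55699093] [-0.73660812  0.11883725  0.76850086  1.91925187 -0.09088741  1.13828386
 -1.5042576 ]
0.45 0.1 [-0.33258622  0.19179999  0.07515849  1.78974812 -0.01560905  1.16061743
  1.31822033] [-0.76397142  0.22653721  0.62589786  1.79439897 -0.14362398  1.16627932
 -1.66424974]
0.42 -0.1 [-0.30465565  0.16585243  0.57683163  1.85507116 -0.09884917  1.14895691
  1.87725676] [-0.55484243  0.21176767  0.90901313  1.85719941 -0.1819317   1.1591733
 -1.15413604]
0.5 0 [-0.24299811  0.26189643  0.25767188  1.70510831 -0.07130953  1.1837526
  1.60400415] [-0.54987601  0.30963484  0.69105128  1.7085275  -0.20999366  1.19893902
 -1.37614424]
```

```bash
cat >> h.py <<'E'
def quat(jaw):   # tool down, jaw line at angle (deg) in world
    y=np.radians(jaw); Y=np.array([np.cos(y),np.sin(y),0]); Z=np.array([0,0,-1.]); X=np.cross(Y,Z)
    q=Ro.from_matrix(np.stack([X,Y,Z],1)).as_quat(); return np.r_[q[3],q[:3]]
def best(xy,jaws,zs=(.15,.004)):
    q0=get_state()["qpos"]; c=[]
    for j in jaws:
        q=[ctrl.ik([*xy,z],quat(j)) for z in zs]
        if any(k is None for k in q): continue
        c.append((max(np.abs(q[0]-q0))+2*max(0,abs(q[0][6])-2.2),j))
    return quat(min(c)[1]),min(c)[1]
E4={"rib":(.384,.2737,55.5),"cross":(.4225,.1464,17.5),"round":(.4235,-.1613,0),"twin":(.363,-.2824,26)}
T4={"rib":(.5786,.305,181.1),"cross":(.625,.108,-19.3),"twin":(.639,-.101,180.65),"round":(.574,-.333,16)}
def near(obs,xy,kind):
    o=[o for o in obs if o[0]==kind and np.hypot(*(o[1]-xy))<.02]
    return min(o,key=lambda o:np.hypot(*(o[1]-xy))) if o else None
def pick(k):
    x,y,a=E4[k]; t0=get_state()["time"]
    Q,j=best((x,y),[a+90*i for i in range(-2,2)]); ctrl.movep([x,y,.15],Q)
    obs=look("wrist",f"w_{k}"); o=near(obs,(x,y),"cop"); print(k,"jaw",j,o)
    if o and 40<min(o[3:5]) and max(o[3:5])<48 and abs(o[5]-.026)<.004:
        x,y=o[1]; da=(o[2]-j+45)%90-45; j+=da; Q=quat(j); print("refined",x,y,j)
    ctrl.movep([x,y,.08],Q); ctrl.movel([x,y,.003],max_speed=.08)
    ctrl.close_gripper(60); s=get_state(); print("w",s["width"],s["gripper_force"],s["tcp_pos"],s["contact_force"])
    ctrl.movel([x,y,.12],max_speed=.15); s=get_state(); print("lift",s["width"],s["contact_force"],s["time"]-t0)
def place(k):
    x,y,a=T4[k]; t0=get_state()["time"]; r=np.radians(a); b=(x+.033*np.cos(r),y+.033*np.sin(r))
    Q,j=best(b,[a+90,a-90,a-270]); ctrl.movep([*b,.12],Q)
    o=near(look("wrist"),(x,y),"tray"); print("tray",b,j,o)
    ctrl.movel([*b,.025],max_speed=.15); f0=get_state()["contact_force"][2]
    ctrl.movel([*b,.0085],max_speed=.04)
    for z in np.arange(.008,.0044,-.0005):
        ctrl.movel([*b,z],max_speed=.03); f=get_state()["contact_force"][2]-f0
        if f>3: break
    print("down",get_state()["tcp_pos"],f); ctrl.ungrasp(); s=get_state(); print(s["contact_force"])
    ctrl.movel([*b,.15],max_speed=.2); print("t",get_state()["time"],get_state()["time"]-t0)
E
python3 - <<'E'
from h import *
pick("rib")
E
```

```text
rib jaw 55.5 ('cop', array([0.3828, 0.2781]), 54.3, 41.9, 43.5, np.float64(0.0258), np.float64(0.0423), 2268)
refined 0.3828 0.2781 54.3
w 0.0430038366575177 61.080758571624756 [0.38263847 0.27787918 0.00347295] [-1.1969094  -1.51407801  7.27472768]
lift 0.042596662028099135 [ 0.03704763  0.3883824  -4.24874813] 4.5083
```

```bash
python3 - <<'E'
from h import *
place("rib")
s=get_state();print(look("wrist","after_rib"))
E
```

```text
tray (np.float64(0.5456060814999857), np.float64(0.3043664844008102)) 91.1 None
down [0.54568107 0.30440674 0.00656401] 8.434094296058607
[-0.00212031  0.20667797 -0.28403018]
t 9.3167 4.708400000000001
[('cop', array([0.5463, 0.3059]), 1.4, 41.4, 40.9, np.float64(0.0288), np.float64(0.0453), 1766), ('tray', array([0.5776, 0.3093]), 1.0, 150.4, 101.1, array([0.5871, 0.3082]), 124.5, 66.0, np.float64(0.0327), np.float64(0.0028)), ('tray', array([0.6282, 0.1089]), 71.0, 99.8, 161.8, array([0.5871, 0.1226]), 67.2, 68.0, np.float64(0.0328), np.float64(0.0029))]
```

View pics/after_rib.png

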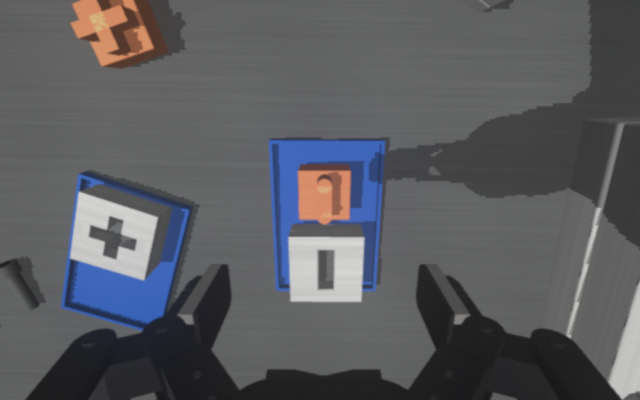

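The rib electrode stands flat in its bay at (325,195), with its block top measured 28.8 mm above the bench (3 + 26). I'll do the cross next.

```bash
python3 - <<'E'
from h import *
pick("cross"); assert get_state()["width"]>.035
place("cross"); print(look("wrist")[:3])
E
```

```text
cross jaw 107.5 ('cop', array([0.4201, 0.1496]), 18.0, 43.5, 42.4, np.float64(0.0258), np.float64(0.0426), 2150)
refined 0.4201 0.1496 108.0
w 0.04280084477677702 61.04593276977539 [0.42034032 0.14936191 0.00350911] [-0.72010723 -0.99007945  7.58421916]
lift 0.0429462578188747 [-0.51975066  0.46723171 -3.90025047] 3.7666000000000004
tray (np.float64(0.6561454314022466), np.float64(0.09709302504046363)) 70.7 ('tray', array([0.6237, 0.1109]), 71.2, 101.4, 149.9, array([0.5873, 0.1223]), 66.2, 66.1, np.float64(0.0328), np.float64(0.0028))
down [0.656233   0.09714513 0.00666331] 7.678575675745055
[0.14943803 0.41418024 0.14647758]
t 18.1 4.966700000000001
[('cop', array([0.6563, 0.0984]), 70.8, 40.5, 41.4, np.float64(0.0288), np.float64(0.0456), 1459), ('cop', array([0.6493, 0.1177]), 71.6, 9.2, 15.9, np.float64(0.0289), np.float64(0.0299), 177), ('tray', array([0.6241, 0.1101]), 71.1, 99.6, 149.5, array([0.6057, 0.116 ]), 66.1, 104.7, np.float64(0.0328), np.float64(0.0029))]
```

```bash
python3 - <<'E'
from h import *
for k in("twin","round"):
    pick(k); assert get_state()["width"]>.035
    place(k); print(look("wrist")[:3])
x,y,z=get_state()["tcp_pos"]; ctrl.movep([.45,-.45,.25],get_state()["eef_rot"]) if ctrl.ik([.45,-.45,.25],get_state()["eef_rot"]) is not None else None
for o in look("top","end_top"): print(*o)
look("scene","end_scene")
E
```

```text
twin jaw 26 ('cop', array([ 0.3611, -0.2801]), 24.4, 41.9, 43.5, np.float64(0.0259), np.float64(0.0421), 2370)
refined 0.3611 -0.2801 24.4
w 0.043055638535653806 61.09778165817261 [ 0.3610607  -0.28018706  0.00350332] [-0.5117011   0.60924967  7.00971869]
lift 0.04278212732231127 [-0.03041705 -0.50827144 -4.05857566] 4.691700000000001
tray (np.float64(0.6060021235414124), np.float64(-0.1013743650942473)) 90.65 None
down [ 0.60606798 -0.10138706  0.00660011] 10.687580158687583
[0.01601796 0.3422925  0.27576823]
t 28.0083 5.166599999999999
[('cop', array([ 0.6066, -0.1   ]), 0.4, 41.6, 40.6, np.float64(0.0288), np.float64(0.0452), 1564), ('cop', array([0.655 , 0.0966]), 68.8, 43.9, 42.9, np.float64(0.0287), np.float64(0.0453), 1712), ('tray', array([ 0.5737, -0.3293]), 16.4, 151.4, 103.2, array([ 0.5352, -0.3387]), 66.5, 65.3, np.float64(0.0328), np.float64(0.0029))]
round jaw 90 ('cop', array([ 0.4215, -0.159 ]), 88.8, 42.3, 43.6, np.float64(0.0258), np.float64(0.0425), 2357)
refined 0.4215 -0.159 88.8
w 0.0429458764892947 61.05230927467346 [ 0.42170086 -0.15941912  0.00355404] [-1.37
[... 784 characters left out ...]
28))]
cop [0.6541 0.095 ] 69.8 37.7 39.6 0.0292 0.0471 230
cop [ 0.6057 -0.1018] 0.3 39.2 38.3 0.029 0.0462 246
cop [ 0.6043 -0.3233] 15.5 37.9 44.2 0.0289 0.0464 221
cop [0.545  0.3015] 1.7 38.8 39.6 0.0286 0.0465 259
cop [ 0.4545 -0.0226] 40.3 40.2 43.7 0.0256 0.0291 289
cop [ 0.2926 -0.4572] 66.9 14.8 81.6 0.021 0.0245 128
cop [ 0.234  -0.2829] 77.0 97.6 21.4 0.0233 0.0271 336
tray [ 0.6389 -0.1028] 0.4 150.6 102.3 [ 0.6764 -0.0993] 67.3 65.9 0.0327 0.0029
tray [0.6242 0.1075] 71.0 99.6 150.3 [0.5885 0.1214] 66.5 66.5 0.0328 0.0029
tray [0.5781 0.3061] 0.9 148.9 100.8 [0.6165 0.3072] 67.0 66.2 0.0328 0.0024
tray [ 0.5737 -0.3341] 16.7 148.5 109.2 [ 0.5664 -0.3326] 127.0 68.6 0.0326 0.0028
```

View pics/end_scene.png

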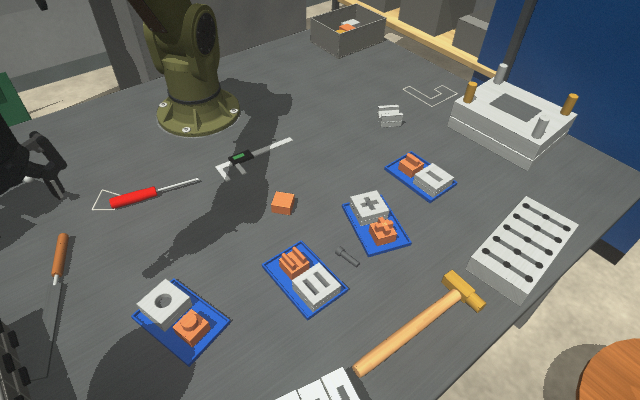

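View pics/end_top.png

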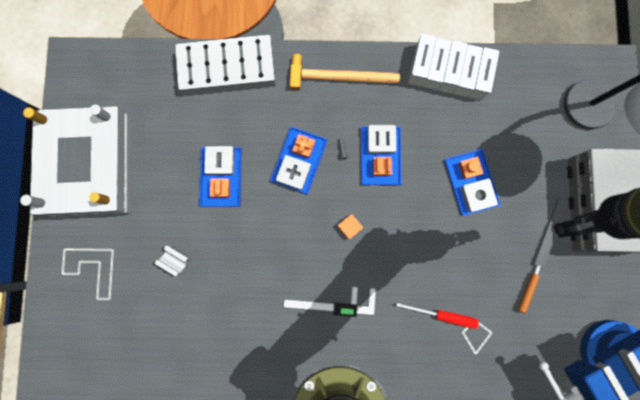

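All four electrodes stand in their matching bays: in the top view at (219,187), (302,146), (382,166) and (471,168). The blank (349,226) and V-block (171,261) haven't moved. Before handing in I'll check that the robot isn't touching anything.

```bash
python3 - <<'E'
from h import *
from station import ticket
s=get_state(); print(s["tcp_pos"],s["contact_force"],s["wrist_torque"],s["time"])
f=np.linalg.norm(s["contact_force"])
ctrl.movep([.42,-.15,.3],s["eef_rot"]); s=get_state(); print(s["tcp_pos"],s["contact_force"],s["time"])
ctrl.pause(.5); print(ticket.close_job())
E
```

```text
[ 0.45176768 -0.44783161  0.24873779] [1.29124769 0.27944836 0.40652333] [ 0.00019093 -0.05072437 -0.05106466] 37.8333
[ 0.42033538 -0.15135991  0.29979859] [ 0.02637092  0.4703445  -0.23916042] 39.0
the job is handed in; nothing more can be done
None
```

The job is handed in at about 39.5 s of the 93 s allowed: all four electrodes stand upright and flat in their matching bays, the blank and V-block have not moved, and the robot is touching nothing.

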